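# Rack the corrosion coupons by thickness

### The job

Get the immersion rack ready: every metal coupon must stand on its long edge, centred and right down on the floor, in the narrowest slot that will take it. The medium coupon was put one slot too wide, so move it to its own slot, then rack the thick coupon that lies flat on the bench; turn it on edge by leaning it in the V-rest and taking it again by its upper edge. Lower the coupons in, do not drop them, and leave the thin coupon, the timer and the beaker where they are.

Things in the scene. Friction and masses are not known exactly. Their poses are not given: they have to be found in the camera images.
- rack: Grey plastic rack, fixed, 104 x 176 mm, 44 mm high; steel side handles reach y = +-107 mm, 31 mm high. Two comb walls (12 mm thick at x = +-38 mm, open between) carry four slots that run along x, 40 mm apart along y. Throats narrow along the row, y = +60 to -60 mm: 19, 15, 11, 7 mm. Plates in it rise 32 mm above it. Origin: centre of underside, z up.
- slot_19 (a point): Centre of the floor of the widest slot (throat 19 mm; rack y = +60 mm), 16 mm above the bench; axes as the rack's. Stays empty. Every slot: mouth 23 mm wide at 44 mm above the bench, sloping inward over 8 mm of depth to a parallel throat 20 mm deep, then the floor. A plate too thick for a throat stops on the slopes.
- slot_15 (a point): Centre of the floor of the second slot (throat 15 mm; at rack y = +20 mm); axes as the rack's. The medium coupon stands here at the start, too loosely: it may lean up to 0.35 rad.
- slot_11 (a point): Centre of the floor of the third slot (throat 11 mm; at rack y = -20 mm); axes as the rack's. Empty at the start.
- slot_7 (a point): Centre of the floor of the narrowest slot (throat 7 mm; at rack y = -60 mm); axes as the rack's. The thin coupon stands here and stays.
- rest: Grey plastic V-rest, fixed, 88 x 88 mm, 71 mm high: two cheeks 12 mm thick at x = +-38 mm with a right-angled notch along x, flanks at 45 degrees rising to +y and -y for 47 mm. Open between the cheeks for the fingers (64 mm) down to two 8 mm rods at y = +-34, z = 10 mm. A plate lies with a face on one flank, a long edge on the other, either way round. Origin: centre of underside, z up.
- rest_v (a point): Bottom line of the V notch, midway between the cheeks, 38 mm above the bench; axes as the rest's.
- coupon_thick: Bare aluminium test coupon: flat plate 110 x 60 x 13 mm with an 8 mm hole near one end; about 0.23 kg. Origin at the plate's centre, x along the 110 mm length, y along the 60 mm, z along the 13 mm thickness. Lies flat on the bench at the start. It belongs in the 15 mm slot; standing there its centre is 30 mm above the slot floor and its y axis is upright (either way).
- coupon_medium: Bare aluminium test coupon: flat plate 110 x 60 x 9 mm with an 8 mm hole near one end; about 0.16 kg. Origin at the plate's centre, x along the 110 mm length, y along the 9 mm thickness, z up along the 60 mm as it stands. Stands in the 15 mm slot at the start; belongs in the 11 mm slot, its centre 30 mm above the slot floor.
- coupon_thin: Bare aluminium test coupon: flat plate 110 x 60 x 5 mm with an 8 mm hole near one end; about 0.09 kg. Origin at the plate's centre, x along the 110 mm length, y along the 5 mm thickness, z up along the 60 mm as it stands. Stands in the 7 mm slot, where it belongs.
- timer: Small white bench timer, 62 x 62 x 21 mm, loose; origin at the centre of its underside. Not to be disturbed. The timer, the beaker and the flat thick coupon lie on the right of the V-rest, in any order. Beyond them a PC tower with books on it stands 0.39 m high where x > 0.42 m and y < -0.32 m: keep the arm clear of it.
- beaker: Small glass beaker, 46 mm across, 59 mm high, loose; origin at the centre of its underside. Not to be disturbed.

How it is judged (in metres and radians):
On the way, in this order (a step that is already met when the one before it is completed fails the run):
1. the medium coupon stands home in the 11 mm slot (x of coupon_medium in the frame of slot_11 between -0.01 and 0.01 m and y of coupon_medium in the frame of slot_11 between -0.007 and 0.007 m and z of coupon_medium in the frame of slot_11 between 0.026 and 0.033 m and angle between the z axis of coupon_medium and the z axis of rack, either way round below 0.16 rad and angle between the x axis of coupon_medium and the x axis of rack, either way round below 0.12 rad), for 0.2 s.
2. the thick coupon stands home in the 15 mm slot (x of coupon_thick in the frame of slot_15 between -0.01 and 0.01 m and y of coupon_thick in the frame of slot_15 between -0.007 and 0.007 m and z of coupon_thick in the frame of slot_15 between 0.026 and 0.033 m and angle between the y axis of coupon_thick and the z axis of rack, either way round below 0.16 rad and angle between the x axis of coupon_thick and the x axis of rack, either way round below 0.12 rad), for 0.2 s.
At the end, for the whole second after the job is handed in: Thick, medium and thin coupons at rest on their long edges in the 15, 11 and 7 mm slots: centres within 10 mm of the slot's middle along it, 7 mm across it, 26 to 33 mm above its floor (fully down), within 0.16 rad of upright and 0.12 rad of the slot's direction (all of step 1 and all of step 2 and x of coupon_thin in the frame of slot_7 between -0.01 and 0.01 m and y of coupon_thin in the frame of slot_7 between -0.007 and 0.007 m and z of coupon_thin in the frame of slot_7 between 0.026 and 0.033 m and angle between the z axis of coupon_thin and the z axis of rack, either way round below 0.16 rad and angle between the x axis of coupon_thin and the x axis of rack, either way round below 0.12 rad and linear speed of each of coupon_thick, coupon_medium, coupon_thin below 0.02 m/s); the robot touches nothing.
It fails at once if The thick coupon is dropped or knocked over: it falls free of the fingers faster than 0.7 m/s (a fall of about 25 mm) (contact force between the fingers and coupon_thick below 0.01 N and linear speed of coupon_thick above 0.7 m/s).
It fails at once if The medium coupon is dropped or knocked over: it falls free of the fingers faster than 0.7 m/s (a fall of about 25 mm) (contact force between the fingers and coupon_medium below 0.01 N and linear speed of coupon_medium above 0.7 m/s).
It fails at once if The thin coupon is moved more than 15 mm from its place (distance of coupon_thin from where it was at the start of the episode above 0.015 m).
It fails at once if The timer or the beaker is moved more than 20 mm (distance of any of timer, beaker from where it was at the start of the episode above 0.02 m).
It also fails if it takes over 66 s, if anything falls off the work surface, if the arm or the gripper's body presses on something with over 40 N, if the wrist force passes 120 N, or if a joint passes its speed limit or range.

### The arm

A 6-joint arm with a two-finger parallel gripper is mounted at the origin on a cart in front of the work surface, level with it; the furniture and walls round the work are solid. World frame = base frame: x ahead of the robot, y to its left, z up, the work surface at z = 0. Lengths are in m, angles in degrees, forces in N, time in s.
With the tool pointing down it reaches from about 0.25 to 0.775 m from the base axis. Payload 4 kg.
Tool frame: the origin (TCP) lies on the mounting face of the last link; the fingertips stand 173 mm ahead of it and the grasp point (between the pads) lies ahead of it (grip_point_offset is the z of the grasp point in the tool frame, in m); z points along the fingers, y is the line along which they close (so a half turn about z gives the same grasp; the last joint's range is limited). The gripper opens to 85 mm and grips with 20 to 120 N. Pads are 22 mm wide; open, the fingers measure 114 mm over their backs; the gripper's body (76 mm by 85 mm) begins 54 mm behind the grasp point. The pads swing forward as they close: fully open they stand 13 mm farther back than shut.
Start: joints at [58.665, 4.996, 78.535, -0, 96.463, -5.907], TCP at [0.236, 0.497, 0.405] pointing down, gripper open.
Joint ranges: [-177.83, 177.83], [-43.37, 116.18], [15.69, 146.23], [-61.86, 241.86], [9.47, 152.12], [-147.06, 147.06]. Speed limits (degrees/s): [159.86, 159.86, 180, 180, 180, 180].

### API

Orientations are given as a 3x3 rotation matrix whose columns are the frame's x, y, z axes.
In Python, from workcell import * gives the robot as it stands.
- The arm moves only by the tool drive_tool, never from a script. Its arguments are lists of equal length, an entry for each row: "linear": the shift along the tool's x, y, z in units of 0.25 m (1.0 is 0.25 m), a list of three; "turn": the turn, a rotation vector about the tool's x, y, z in units of 60 degrees (1.0 is 60 degrees), a list of three; "jaw": the opening, from -1 (shut) to 1 (fully open). In form: {"linear": [[x, y, z], ...], "turn": [[ax, ay, az], ...], "jaw": [jaw, ...]}. A call has 1 to 20 rows; each row is the pose to reach, as a shift and turn from the pose commanded when the call began, along the tool's axes at that moment; what a row does not reach only later rows make up. A row lasts 1/12 s, in which the tool goes at most 41.7 mm and 7.16 degrees, less where a joint would pass 70% of its speed; a pose out of reach is approached as far as the arm can. A call with a number of a shift or a turn outside -1 to 1 is refused whole. A call with a gripper value outside its range is refused whole. The fingers move at their own pace and stop on an object; "newtons" is the grip in N (left out, the last holds). Time passes only in rows, so rows that repeat a pose let the fingers close. It gives the time, the measured TCP pose, the force, the opening and the grip force at its end, in the units of the state.
- state(): the state, without advancing time (a new reading comes with each control period).
- read_camera(name): name is "side" or "top" or "wrist"; returns a dict with "image" (400x640x3 uint8, red, green, blue), "camera_matrix" (3x3 intrinsics, pixels), "R" (3x3) and "t" (3): a world point X has camera coordinates R X + t. Camera axes: x right, y down, z forward; pixel columns grow to the right and rows downward; lengths in m; the calibration is good to about 2 mm. A picture is of the moment at which its call begins. There is no depth.
- sign_off(): hands the job in; it is judged then, once.
The state is a dict: "t": time; "joint_positions": joint angles; "qvel": joint speeds; "joint_torque": joint torques, N m; "position": TCP position; "ee_rot": TCP orientation; "wrist_force": force on the tool from outside, world axes, zero at the start; "moment": the same for the moment, N m; "finger_gap": opening from 0.0 (shut) to 1.0 (fully open); "gripper_force": force on a finger pad.
Only numpy, scipy, OpenCV 4.12 (cv2) and the standard library are available. Lean on these libraries where they do the work, as an engineer would, in place of code of your own. Each camera call takes 0.05 s, during which the arm holds its last target. There are 200 camera calls.

## Working session

There is one attempt and no reset: what is moved stays moved. The work goes in short steps, Python scripts to look and compute and a tool call to move; the robot and the scene stay as the last step left them, time stands still between calls to the robot, and variables do not carry over. Pictures are saved under pics/ and viewed, at most 10 in all, crops included, and the job is handed in when it is done.

Besides the shell and the picture viewer there is one more tool, called in YAML: its name, and indented under it one key for each argument. drive_tool: Moves the arm, as the interface text tells. Its arguments: {"type":"object","properties":{"linear":{"type":"array"},"turn":{"type":"array"},"jaw":{"type":"array"},"newtons":{"type":"number"}},"required":["linear","turn","jaw"]}

```bash
ls; mkdir -p pics; python3 - <<'E'
from workcell import *
import cv2,numpy as np
s=state();print({k:np.round(v,3).tolist() for k,v in s.items()})
try: print(grip_point_offset)
except Exception as e: print(e)
for n in("side","top"):
    c=read_camera(n);cv2.imwrite(f"pics/{n}0.png",c["image"][:,:,::-1]);print(n,np.round(c["camera_matrix"],1).tolist(),np.round(c["R"],4).tolist(),np.round(c["t"],4).tolist())
E
```

```text
pics
{'t': 0.0, 'joint_positions': [58.666, 5.041, 78.627, 0.001, 96.463, -5.906], 'qvel': [-0.039, -0.011, 0.046, -0.022, -0.091, 0.026], 'joint_torque': [0.0, -35.187, -31.328, 0.0, 0.01, -0.0], 'position': [0.236, 0.497, 0.403], 'ee_rot': [[-0.903, 0.429, -0.001], [0.429, 0.903, -0.002], [0.0, -0.002, -1.0]], 'wrist_force': [0.211, 0.852, -0.726], 'moment': [-0.01, 0.054, -0.031], 'gripper_force': 0.0, 'finger_gap': 1.0}
0.1547
side [[397.1, 0.0, 320.9], [0.0, 397.1, 192.7], [0.0, 0.0, 1.0]] [[0.9023, -0.4311, 0.0011], [-0.2459, -0.5168, -0.82], [0.3541, 0.7396, -0.5724]] [-0.4162, 0.165, 0.792]
top [[518.7, 0.0, 325.0], [0.0, 518.7, 194.4], [0.0, 0.0, 1.0]] [[-0.0154, -0.9997, 0.0193], [-0.9909, 0.0127, -0.1341], [0.1338, -0.0211, -0.9908]] [0.0212, 0.4847, 1.434]
```

View pics/top0.png

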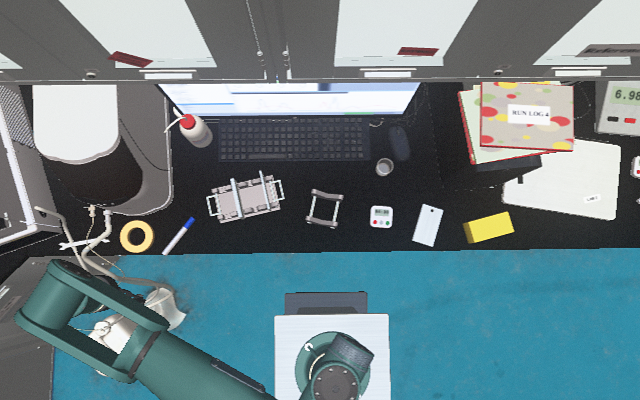

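View pics/side0.png

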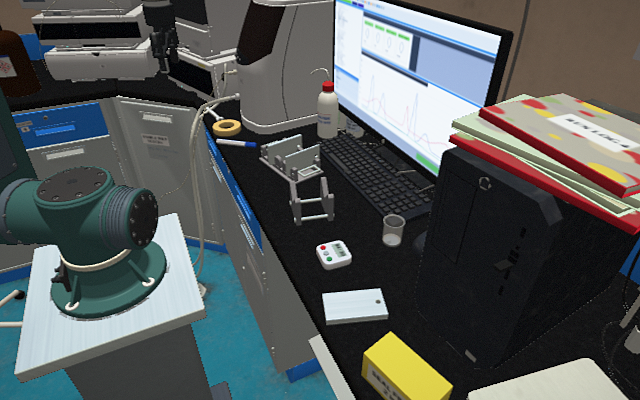

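The top picture shows the rack at about (245,197), the V-rest (323,208), timer (381,217), thick coupon (428,226) and beaker (384,167). Next I localise these roughly and check the wrist camera.

```bash
cat > h.py <<'E'
from workcell import *
import cv2,numpy as np
from scipy.spatial.transform import Rotation as Ro
def p2w(c,uv,z):
    K,R,t=[np.array(c[k]) for k in("camera_matrix","R","t")]
    d=R.T@np.linalg.inv(K)@np.array([*uv,1.]);o=-R.T@t
    return o+d*(z-o[2])/d[2]
def w2p(c,X):
    K,R,t=[np.array(c[k]) for k in("camera_matrix","R","t")]
    q=(np.atleast_2d(X)@R.T+t)@K.T
    return q[:,:2]/q[:,2:]
def delta(P,R,s=None):
    """units for drive_tool to reach TCP P,R from the current pose"""
    s=s or state();R0=np.array(s["ee_rot"])
    return np.round(R0.T@(np.array(P)-s["position"])/.25,4),np.round(Ro.from_matrix(R0.T@R).as_rotvec(degrees=True)/60,4)
def down(yaw):  # fingers down, tool y (closing) along world direction yaw(deg)
    a=np.radians(yaw);y=np.array([np.cos(a),np.sin(a),0]);z=np.array([0,0,-1.]);return np.c_[np.cross(y,z),y,z]
E
python3 - <<'E'
from h import *
c=read_camera("top")
for n,uv,z in[("rack",(245,197),.044),("rackL",(211,208),.031),("rackR",(281,187),.031),("rest",(323,208),.071),("timer",(381,217),.02),("coup",(428,226),.013),("beaker",(384,167),.05)]: print(n,p2w(c,uv,z).round(3))
im=cv2.resize(c["image"][165:260,195:295],(800,760));cv2.imwrite("pics/x.png",im[:600,:,::-1])
w=read_camera("wrist");R0=np.array(state()["ee_rot"]);p=np.array(state()["position"])
R=np.array(w["R"]);o=-R.T@w["t"]
print("cam in tool",(R0.T@(o-p)).round(4),(R@R0).round(3).tolist(),np.round(w["camera_matrix"],1).tolist())
E
```

```text
rack [0.479 0.238 0.044]
rackL [0.451 0.335 0.031]
rackR [0.508 0.139 0.031]
rest [0.442 0.021 0.071]
timer [ 0.42  -0.144  0.02 ]
coup [ 0.393 -0.278  0.013]
beaker [ 0.558 -0.153  0.05 ]
cam in tool [0.0746 0.0009 0.0308] [[0.0, 1.0, -0.0], [-0.955, 0.0, -0.295], [-0.295, 0.0, 0.955]] [[292.1, 0.0, 315.4], [0.0, 292.1, 194.9], [0.0, 0.0, 1.0]]
```

```bash
python3 -c "
from h import *
print(delta([.47,.235,.36],down(106)))"
```

```text
(array([-1.2943, -0.5434,  0.1765]), array([-1.200e-03, -6.000e-04, -6.904e-01]))
```

View pics/x.png

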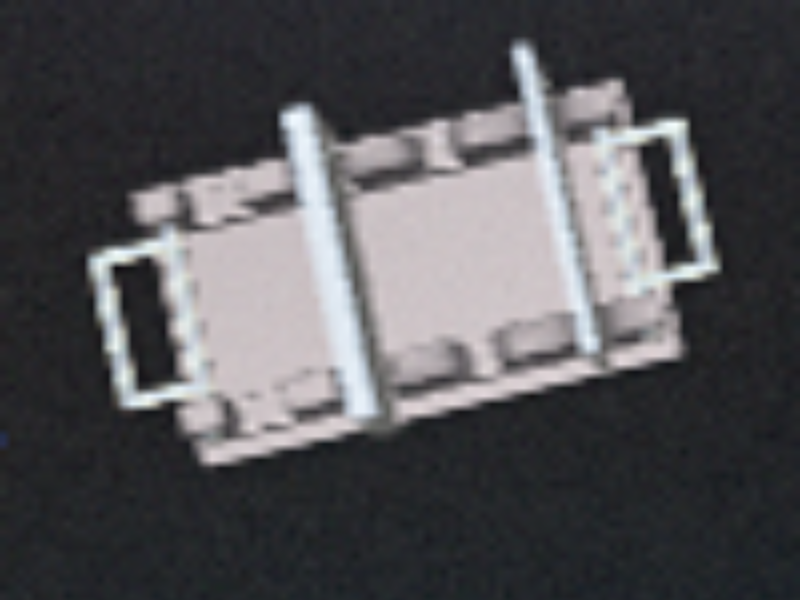

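The enlarged crop shows the medium plate left (world +y) and thin plate at the right end, so rack +y is to the robot's left, at about 16° yaw.

drive_tool:
  linear:
    - [-1, -0.5434, 0.1765]
    - [-1, -0.5434, 0.1765]
    - [-1, -0.5434, 0.1765]
    - [-1, -0.5434, 0.1765]
    - [-1, -0.5434, 0.1765]
    - [-1, -0.5434, 0.1765]
    - [-1, -0.5434, 0.1765]
    - [-1, -0.5434, 0.1765]
    - [-1, -0.5434, 0.1765]
  turn:
    - [0, 0, -0.69]
    - [0, 0, -0.69]
    - [0, 0, -0.69]
    - [0, 0, -0.69]
    - [0, 0, -0.69]
    - [0, 0, -0.69]
    - [0, 0, -0.69]
    - [0, 0, -0.69]
    - [0, 0, -0.69]
  jaw: [1, 1, 1, 1, 1, 1, 1, 1, 1]

```text
t: 0.95
position: [0.4054, 0.2634, 0.3592]
ee_rot: [[-0.963, -0.269, -0.001], [-0.269, 0.963, -0.003], [0.002, -0.002, -1.0]]
wrist_force: [0.1, 0.0, -0.7]
finger_gap: 0.996
gripper_force: 0.0
```

```bash
python3 -c "
from h import *
print(delta([.47,.235,.36],down(106)))
w=read_camera('wrist');cv2.imwrite('pics/w1.png',w['image'][:,:,::-1])"
```

```text
(array([-0.2181, -0.1791, -0.003 ]), array([-0.0023, -0.0017, -0.0061]))
```

View pics/w1.png

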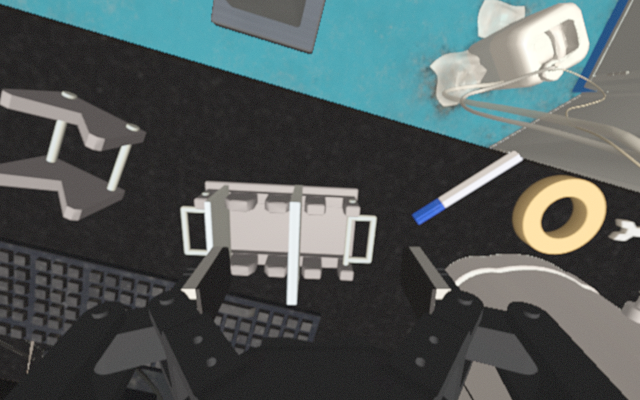

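The wrist picture shows the rack at (180–376, 180–305), with the medium plate's top edge at x≈293 and the V-rest at (0–145, 88–220). I'll enlarge both for corner picks.

```bash
python3 -c "
from h import *
im=cv2.imread('pics/w1.png');a=cv2.resize(im[172:312,175:385],None,fx=3.8,fy=3.8,interpolation=cv2.INTER_CUBIC)[:600]
cv2.imwrite('pics/w1c.png',a);print(a.shape)"
```

```text
(532, 798, 3)
```

View pics/w1c.png

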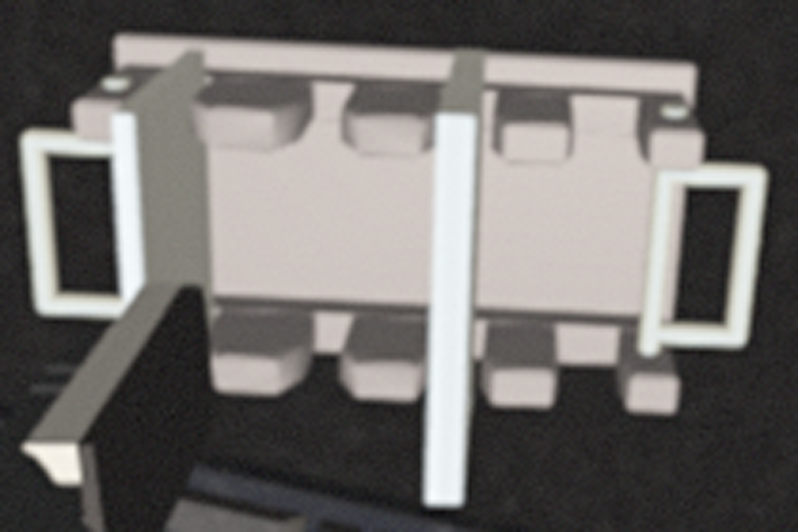

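The crop shows handle outer edges at X≈29 and 757, the near base edge (115,35)–(695,65), and the medium plate's top edge with corners (437,112), (475,112), (425,505), (465,505), roughly upright.

```bash
python3 - <<'E'
from h import *
from scipy.optimize import least_squares
c=read_camera("wrist")
C=lambda X,Y:np.array([175+(X+.5)/3.8-.5,172+(Y+.5)/3.8-.5])
for z in(.031,):
    L=p2w(c,C(29,226),z);Rr=p2w(c,C(757.5,258),z);d=L-Rr;d=Rr-L;print("handles",L.round(4),Rr.round(4),(L+Rr)/2,np.linalg.norm(d),np.degrees(np.arctan2(d[1],d[0]))-90)
a,b=p2w(c,C(115,35),0),p2w(c,C(695,65),0);d=b-a;print("base",a.round(4),b.round(4),np.linalg.norm(d),np.degrees(np.arctan2(d[1],d[0]))-90)
obs=np.array([C(29,226),C(757.5,258),C(115,35),C(695,65)])
def W(p,P):
    co,s=np.cos(p[2]),np.sin(p[2]);P=np.array(P)
    return np.c_[p[0]+co*P[:,0]-s*P[:,1],p[1]+s*P[:,0]+co*P[:,1],P[:,2]]
M=[[0,-.107,.031],[0,.107,.031],[-.052,-.088,0],[-.052,.088,0]]
r=least_squares(lambda p:(w2p(c,W(p,M))-obs).ravel(),[.479,.238,.28]);print("rack",r.x,np.degrees(r.x[2]),r.fun.round(2))
p=r.x
print("walls proj", (w2p(c,W(p,[[-.044,-.088,.044],[.044,.088,.044],[-.055,.02,.076],[.055,.02,.076]])).round(1)-[175,172])*3.8)
mc=[p2w(c,C(X,Y),.076) for X,Y in((456,112),(445,505))]
Rk=np.array([[np.cos(p[2]),np.sin(p[2])],[-np.sin(p[2]),np.cos(p[2])]])
for m in mc: print("med top in rack",Rk@(m[:2]-p[:2]))
print("med width",[np.linalg.norm(p2w(c,C(437,112),.076)-p2w(c,C(475,112),.076))])
print(np.linalg.norm(mc[0]-mc[1]))
t=read_camera("top");T=lambda X,Y:np.array([195+(X+.5)/8-.5,165+(Y+.5)/8-.5])
L=p2w(t,T(108,333),.031);Rr=p2w(t,T(700,195),.031);print("top handles",(L+Rr)/2,np.linalg.norm(L-Rr),np.degrees(np.arctan2(*(L-Rr)[[1,0]]))-90)
E
```

```text
handles [0.5019 0.1392 0.031 ] [0.4539 0.3475 0.031 ] [0.47787486 0.24334421 0.031     ] 0.21379731526917828 12.968669336126396
base [0.4488 0.1444 0.    ] [0.4098 0.3182 0.    ] 0.17805494802485564 12.657900178191667
rack [0.47891085 0.24313284 0.22539973] 12.914453168194319 [-0.42  0.69 -0.4   0.85  1.24 -0.46 -0.39 -1.19]
walls proj [[ 61.94 100.7 ]
 [682.86 411.92]
 [455.24 118.94]
 [443.46 504.26]]
med top in rack [-0.05711683  0.01978785]
med top in rack [0.05473546 0.01999333]
med width [np.float64(0.009132884663362968)]
0.11185248081658342
top handles [0.47921611 0.23956304 0.031     ] 0.21287079414099225 12.575843925836026
```

```bash
python3 -c "
from h import *
for z in(.28,.213):print(delta([.4746,.2615,z],down(102.8)))"
```

```text
(array([-0.2678, -0.0991,  0.3222]), array([ 0.0008, -0.0003,  0.0524]))
(array([-0.2678, -0.0994,  0.5902]), array([ 0.0008, -0.0003,  0.0524]))
```

drive_tool:
  linear:
    - [-0.268, -0.099, 0.16]
    - [-0.268, -0.099, 0.32]
    - [-0.268, -0.099, 0.32]
    - [-0.268, -0.099, 0.4]
    - [-0.268, -0.099, 0.5]
    - [-0.268, -0.099, 0.59]
    - [-0.268, -0.099, 0.59]
    - [-0.268, -0.099, 0.59]
    - [-0.268, -0.099, 0.59]
    - [-0.268, -0.099, 0.59]
    - [-0.268, -0.099, 0.59]
    - [-0.268, -0.099, 0.59]
    - [-0.268, -0.099, 0.59]
    - [-0.268, -0.099, 0.59]
    - [-0.268, -0.099, 0.59]
    - [-0.268, -0.099, 0.59]
  turn:
    - [0, 0, 0.052]
    - [0, 0, 0.052]
    - [0, 0, 0.052]
    - [0, 0, 0.052]
    - [0, 0, 0.052]
    - [0, 0, 0.052]
    - [0, 0, 0.052]
    - [0, 0, 0.052]
    - [0, 0, 0.052]
    - [0, 0, 0.052]
    - [0, 0, 0.052]
    - [0, 0, 0.052]
    - [0, 0, 0.052]
    - [0, 0, 0.052]
    - [0, 0, 0.052]
    - [0, 0, 0.052]
  jaw: [1, 1, 1, 1, 1, 1, 1, 0, -0.4, -1, -1, -1, -1, -1, -1, -1]
  newtons: 40

```text
t: 2.43
position: [0.4752, 0.2615, 0.2142]
ee_rot: [[-0.975, -0.222, 0.002], [-0.222, 0.975, 0.001], [-0.002, 0.001, -1.0]]
wrist_force: [0.4, -0.5, 5.2]
finger_gap: 0.1
gripper_force: 39.7
```

drive_tool:
  linear:
    - [0, 0, -0.07]
    - [0, 0, -0.14]
    - [0, 0, -0.2]
    - [0, 0, -0.2]
    - [0, -0.08, -0.2]
    - [0, -0.16, -0.2]
    - [0, -0.16, -0.2]
    - [0, -0.16, -0.2]
  turn:
    - [0, 0, 0]
    - [0, 0, 0]
    - [0, 0, 0]
    - [0, 0, 0]
    - [0, 0, 0]
    - [0, 0, 0]
    - [0, 0, 0]
    - [0, 0, 0]
  jaw: [-1, -1, -1, -1, -1, -1, -1, -1]

```text
t: 3.1
position: [0.4835, 0.2216, 0.2615]
ee_rot: [[-0.975, -0.221, -0.003], [-0.221, 0.975, -0.0], [0.003, 0.0, -1.0]]
wrist_force: [0.1, 0.1, -0.4]
finger_gap: 0.099
gripper_force: 39.3
```

```bash
python3 -c "
from h import *
w=read_camera('wrist');im=w['image'];print(state()['position'],w['t'].tolist() if hasattr(w['t'],'tolist') else w['t'])
cv2.imwrite('pics/w2.png',im[:,:,::-1]);a=cv2.resize(im[100:400,140:540],None,fx=2,fy=2,interpolation=cv2.INTER_CUBIC);cv2.imwrite('pics/w2c.png',a[:,:,::-1])"
```

```text
[0.48342891 0.22214527 0.26172401] [-0.10972631292593742, -0.49427090374968297, 0.090103800335729]
```

View pics/w2c.png

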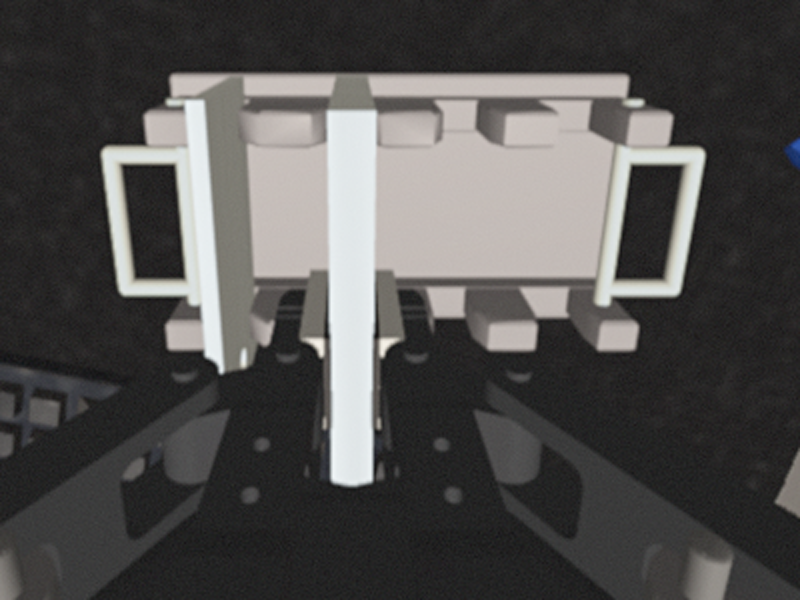

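The crop shows the plate held upright (top edge X≈352), handle outer edges at mid (111,223)/(694,223), and near base corners (170,75)/(628,75), so yaw matches well.

```bash
cat >> h.py <<'E'
from scipy.optimize import least_squares
def W(p,P):
    co,s=np.cos(p[2]),np.sin(p[2]);P=np.array(P)
    return np.c_[p[0]+co*P[:,0]-s*P[:,1],p[1]+s*P[:,0]+co*P[:,1],P[:,2]]
def inv2(p,X): return Ro.from_euler("z",-p[2]).as_matrix()@(np.array(X)-[p[0],p[1],0])
E
python3 - <<'E'
from h import *
c=read_camera("wrist")
C=lambda X,Y:np.array([140+(X+.5)/2-.5,100+(Y+.5)/2-.5])
obs=np.array([C(111,223),C(694.5,223),C(170,75),C(628,75)])
M=[[0,-.107,.031],[0,.107,.031],[-.052,-.088,0],[-.052,.088,0]]
r=least_squares(lambda p:(w2p(c,W(p,M))-obs).ravel(),[.479,.238,.22]);p=r.x;print("rack",p,np.degrees(p[2]),r.fun.round(2))
z=.076+.0475
for n,q,zz in(("near top",(352,108),z),("near bot",(353,78),z-.06),("far top",(352,484),z),("thin near",(196,98),.076),("thin far",(220,360),.076)): print(n,inv2(p,p2w(c,C(*q),zz)).round(4))
s=state();print("tool",inv2(p,s["position"]))
E
```

```text
rack [0.47975713 0.24104572 0.22368508] 12.816211286158113 [-0.64  1.28  0.41  1.13  1.82 -1.28 -1.57 -1.31]
near top [-0.0578 -0.0188  0.1235]
near bot [-0.0567 -0.0183  0.0635]
far top [ 0.0283 -0.0187  0.1235]
thin near [-0.0529 -0.06    0.076 ]
thin far [ 0.0269 -0.0589  0.076 ]
tool [-0.00054657 -0.01887146  0.26194558]
```

drive_tool:
  linear:
    - [-0.008, -0.005, 0.05]
    - [-0.008, -0.005, 0.08]
    - [-0.008, -0.005, 0.1]
    - [-0.008, -0.005, 0.12]
    - [-0.008, -0.005, 0.14]
    - [-0.008, -0.005, 0.16]
    - [-0.008, -0.005, 0.18]
    - [-0.008, -0.005, 0.19]
    - [-0.008, -0.005, 0.195]
    - [-0.008, -0.005, 0.195]
  turn:
    - [0, 0, 0]
    - [0, 0, 0]
    - [0, 0, 0]
    - [0, 0, 0]
    - [0, 0, 0]
    - [0, 0, 0]
    - [0, 0, 0]
    - [0, 0, 0]
    - [0, 0, 0]
    - [0, 0, 0]
  jaw: [-1, -1, -1, -1, -1, -1, -1, -1, -1, -1]

```text
t: 4.03
position: [0.486, 0.2213, 0.2143]
ee_rot: [[-0.975, -0.222, -0.0], [-0.222, 0.975, -0.001], [0.0, -0.001, -1.0]]
wrist_force: [-0.2, -4.1, -0.6]
finger_gap: 0.1
gripper_force: 39.3
```

drive_tool:
  linear:
    - [0, 0, 0.005]
    - [0, 0, 0.008]
    - [0, 0, 0.008]
    - [0, 0, 0.008]
    - [0, 0, 0.008]
    - [0, 0, 0.008]
    - [0, 0, -0.04]
    - [0, 0, -0.12]
    - [0, 0, -0.28]
    - [0, 0, -0.44]
    - [0, 0, -0.5]
    - [0, 0, -0.5]
  turn:
    - [0, 0, 0]
    - [0, 0, 0]
    - [0, 0, 0]
    - [0, 0, 0]
    - [0, 0, 0]
    - [0, 0, 0]
    - [0, 0, 0]
    - [0, 0, 0]
    - [0, 0, 0]
    - [0, 0, 0]
    - [0, 0, 0]
    - [0, 0, 0]
  jaw: [-1, -1, -0.7, -0.4, -0.4, -0.4, -0.4, -0.4, -0.4, -0.4, -0.4, -0.4]

```text
t: 5.03
position: [0.487, 0.2221, 0.3468]
ee_rot: [[-0.975, -0.223, 0.012], [-0.223, 0.975, 0.005], [-0.013, 0.002, -1.0]]
wrist_force: [1.4, 0.0, 0.4]
finger_gap: 0.3
gripper_force: 0.0
```

```bash
python3 - <<'E'
from h import *
w=read_camera('wrist');im=w['image']
cv2.imwrite('pics/w3.png',im[:,:,::-1])
# rest from the 1st wrist image is in w1.png ; side by side
a=cv2.resize(im[120:400,160:480],(640,560))[:,:,::-1];a=a[:440]
b=cv2.resize(cv2.imread('pics/w1.png')[80:232,0:160],None,fx=1,fy=1)
cv2.imwrite('pics/m3.png',a)
p=[.4797,.2410,.2237]
print(w2p(w,W(p,[[-.055,-.02,.076],[.055,-.02,.076],[-.055,-.06,.076]])))
t=read_camera('top')
cv2.imwrite('pics/t3.png',t['image'][:,:,::-1])
print(delta([.40,-.05,.36],down(90)))
E
```

```text
[[314.50647339 121.35829895]
 [314.47824271 245.45672924]
 [264.23669389 121.30559504]]
(array([ 0.5769, -0.9829, -0.0788]), array([0.0008, 0.0024, 0.2143]))
```

View pics/m3.png

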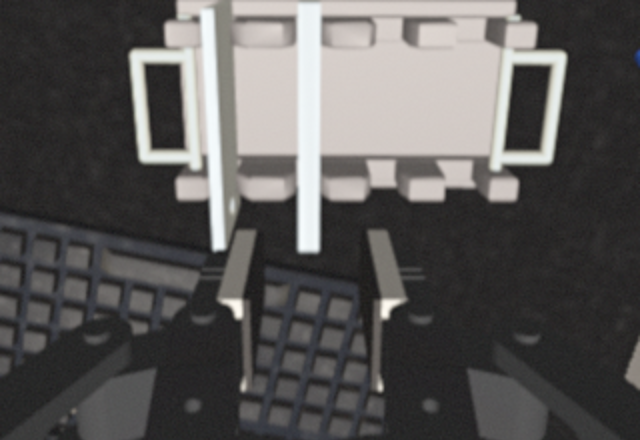

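Medium is down at image (314.5, ..., 245), exactly where predicted for slot 11. Next I look at the rest and the thick coupon.

drive_tool:
  linear:
    - [0.2, -0.16, 0]
    - [0.3, -0.32, 0]
    - [0.4, -0.48, -0.05]
    - [0.5, -0.64, -0.05]
    - [0.6, -0.8, -0.05]
    - [0.7, -0.98, -0.05]
    - [0.7, -0.98, -0.05]
    - [0.7, -0.98, -0.05]
  turn:
    - [0, 0, 0.1]
    - [0, 0, 0.2]
    - [0, 0, 0.214]
    - [0, 0, 0.214]
    - [0, 0, 0.214]
    - [0, 0, 0.214]
    - [0, 0, 0.214]
    - [0, 0, 0.214]
  jaw: [0, 0.3, 1, 1, 1, 1, 1, 1]

```text
t: 5.8
position: [0.3678, -0.0597, 0.35]
ee_rot: [[-1.0, 0.005, -0.004], [0.005, 1.0, -0.001], [0.004, -0.001, -1.0]]
wrist_force: [1.0, -0.0, -0.2]
finger_gap: 1.0
gripper_force: 0.0
```

```bash
python3 -c "
from h import *
print(state()['position'],delta([.36,-.12,.36],down(90)))"
```

```text
[ 0.36778213 -0.05967781  0.34997639] (array([ 0.03  , -0.2415, -0.0396]), array([-0.0013, -0.004 , -0.005 ]))
```

drive_tool:
  linear:
    - [0, -0.13, 0]
    - [0, -0.26, 0]
    - [0, -0.26, 0]
    - [0, -0.26, 0]
  turn:
    - [0, 0, 0]
    - [0, 0, 0]
    - [0, 0, 0]
    - [0, 0, 0]
  jaw: [1, 1, 1, 1]

```text
t: 6.13
position: [0.3693, -0.1223, 0.3499]
ee_rot: [[-1.0, 0.004, -0.004], [0.004, 1.0, 0.002], [0.004, 0.002, -1.0]]
wrist_force: [0.3, 0.8, -0.2]
finger_gap: 0.998
gripper_force: 0.0
```

```bash
python3 -c "
from h import *
w=read_camera('wrist');im=w['image'];cv2.imwrite('pics/w4.png',im[:,:,::-1])
for P in([.442,.021,.04],[.393,-.278,.013],[.42,-.144,.02]):print(w2p(w,P))
cv2.imwrite('pics/w4c.png',cv2.resize(im[120:400,90:560],None,fx=1.7,fy=1.7,interpolation=cv2.INTER_CUBIC)[:,:,::-1])"
```

```text
[[449.01441036 249.89987925]]
[[172.62442756 199.41624219]]
[[294.55512977 224.09909819]]
```

View pics/w4c.png

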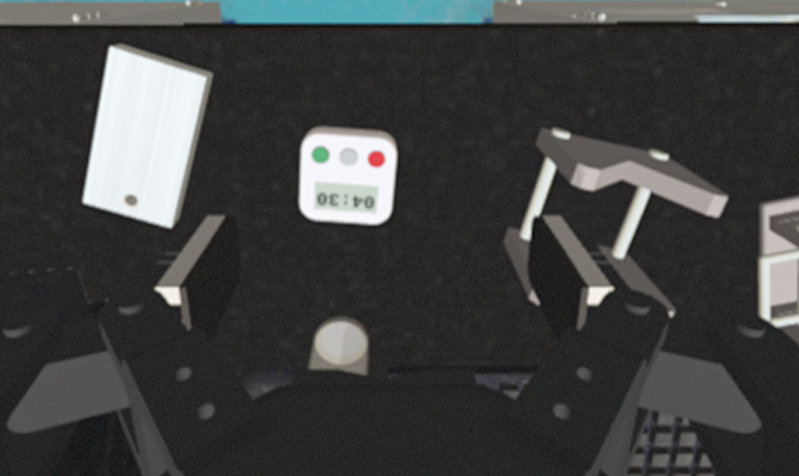

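The crop shows the coupon with top-face corners about (112,44), (208,72), (172,228), (82,203), the timer at (348,175), the beaker at (340,345), and the V-rest with near-cheek rod ends at (560,132) and (658,155). The finger partly hides the far cheek. I'll fit these by silhouette.

```bash
cat > fit.py <<'E'
from h import *
from scipy.optimize import minimize
w=read_camera("wrist");s=state();Rt=np.array(s["ee_rot"]);pt=np.array(s["position"])
R=np.array(w["R"]);A=R@Rt;cin=Rt.T@(-R.T@w["t"]-pt)
R1=np.array([[-.963,-.269,-.001],[-.269,.963,-.003],[.002,-.002,-1]]);R1=Ro.from_matrix(R1).as_matrix()
o1=np.array([.4054,.2634,.3592])+R1@cin;w1=dict(camera_matrix=w["camera_matrix"],R=A@R1.T,t=-(A@R1.T)@o1)
g4=cv2.cvtColor(w["image"],cv2.COLOR_RGB2GRAY);g1=cv2.cvtColor(cv2.imread("pics/w1.png"),cv2.COLOR_BGR2GRAY)
def render(c,p):
    m=np.zeros((1600,2560),np.uint8)
    def hull(P): cv2.fillConvexPoly(m,cv2.convexHull(np.round(w2p(c,W(p,P))*4+1.5).astype(np.int32)),255)
    for x0 in(-.044,.032):
        for sg in(-1,1): hull([[x,sg*y,z] for x in(x0,x0+.012) for y,z in((.044,0),(.044,.071),(.033,.071),(0,.038),(0,0))])
    for sg in(-1,1): hull([[x,sg*.034+a*.004,.01+b*.004] for x in(-.046,.046) for a in(-1,0,1) for b in(-1,0,1) if abs(a)+abs(b)<2])
    return cv2.resize(m,(640,400),interpolation=cv2.INTER_AREA)/255.
def prof(c,g,roi,p):
    x0,x1,y0,y1=roi;m=render(c,p)[y0:y1,x0:x1];i=(cv2.GaussianBlur(g,(3,3),0)[y0:y1,x0:x1]>52).astype(float)
    return np.abs(m-i).sum(),m,i
V=[(w,g4,(380,520,185,248)),(w1,g1,(0,152,80,228))]
if __name__=="__main__":
    def f(q,vs=V): return sum(prof(*v,[q[0]/100,q[1]/100,q[2]/10])[0] for v in vs)
    best=None
    for v,n in((V,"both"),(V[:1],"w4"),(V[1:],"w1")):
        rs=[minimize(f,[44.2,2.1,y],args=(v,),method="Nelder-Mead",options=dict(initial_simplex=[[44.2,2.1,y],[45,2.1,y],[44.2,3,y],[44.2,2.1,y+.6]])) for y in(-3.5,-2,0,2)]
        r=min(rs,key=lambda r:r.fun);print(n,r.x[0]/100,r.x[1]/100,np.degrees(r.x[2]/10),r.fun)
        best=best if best is not None else r.x
    p=[best[0]/100,best[1]/100,best[2]/10]
    np.save("rest.npy",p)
    rows=[]
    for v in V:
        _,m,i=prof(*v,p);rows.append(cv2.resize(np.dstack([m*255,i*0,i*255]).astype(np.uint8),(400,300)))
    cv2.imwrite("pics/fit.png",np.hstack(rows))
    # coupon
    b=(g4[100:300,90:230]>150).astype(np.uint8);n,l,st,_=cv2.connectedComponentsWithStats(b);k=1+np.argmax(st[1:,4])
    cn=max(cv2.findContours((l==k).astype(np.uint8),0,2)[0],key=cv2.contourArea);rect=cv2.boxPoints(cv2.minAreaRect(cn+[90,100]))
    X=np.array([p2w(w,u,.013) for u in rect]);c=X.mean(0);e=[np.linalg.norm(X[1]-X[0]),np.linalg.norm(X[2]-X[1])]
    d=X[1]-X[0] if e[0]>e[1] else X[2]-X[1];print("coupon",c,e,np.degrees(np.arctan2(d[1],d[0])),rect.tolist())
E
python3 fit.py
```

```text
both 0.444486532935857 0.016796782795389997 -13.326772991963047 1395.2745098039218
w4 0.4449509631244106 0.017183986868461502 -11.94375480691438 460.6078431372549
w1 0.44408074861614866 0.017580469463929424 -13.684891340452971 863.9647058823529
coupon [ 0.39669876 -0.27913184  0.013     ] [np.float64(0.11553661338908307), np.float64(0.06160041006803582)] 158.30743297456812 [[131.0663604736328, 239.7154998779297], [152.98838806152344, 145.7639617919922], [211.91358947753906, 159.51316833496094], [189.99156188964844, 253.46470642089844]]
```

```bash
python3 - <<'E'
from fit import *
p=np.load("rest.npy")
for v in V:
    x0,x1,y0,y1=v[2];g=v[1][y0:y1,x0:x1];_,m,i=prof(*v,p)
    print("gray pct",np.percentile(g,[10,40,60,80,95]),"m&~i",(m*(1-i)).sum(),"i&~m",((1-m)*i).sum())
    for a in range(0,y1-y0,4): print("".join(".-+#"[int(2*(i[a,b]>.5)+(m[a,b]>.5))] for b in range(0,x1-x0,2)))
def cq(c,p):
    m=np.zeros((1600,2560),np.uint8);P=[[a*.055,b*.03,.013] for a,b in((-1,-1),(-1,1),(1,1),(1,-1))]
    cv2.fillConvexPoly(m,np.round(w2p(c,W(p,P))*4+1.5).astype(np.int32),255);return cv2.resize(m,(640,400),interpolation=cv2.INTER_AREA)/255.
i=(g4>150).astype(float)[130:265,120:225]
f=lambda q:np.abs(cq(w,[q[0]/100,q[1]/100,q[2]/10])[130:265,120:225]-i).sum()
rs=[minimize(f,[39.5,-27.8,y],method="Nelder-Mead",options=dict(initial_simplex=[[39.5,-27.8,y],[40.3,-27.8,y],[39.5,-27,y],[39.5,-27.8,y+1]])) for y in(-5,-3,-1)]
r=min(rs,key=lambda r:r.fun);print("coupon",r.x[:2]/100,np.degrees(r.x[2]/10),r.fun,i.sum())
E
```

```text
gray pct [ 37.   41.   46.  110.2 197. ] m&~i 22.890196078431373 i&~m 526.0941176470589
............................+.........................................
......................................................................
......................................................................
.............########++...............................................
............##################........................................
............###########################+..............................
..............##################################+++...................
..............######################################..................
.............+###+#####################################+..............
.............####+.+######################################+...........
............####+....###############++#######################+........
...........+###++.....+++#####++++.......+######################+.....
..........+####+.........................####++####################+..
..........####+.........................####++...+++#################.
.........####++...
[... 2433 characters left out ...]
......
.............................################################+..............
.............................###############################+...............
..............................##########################+...................
..............................#####################++.......................
...............................################+............................
...............................############+................................
..................................+####+....................................
............................................................................
coupon [ 0.39675425 -0.27797815] -18.74371965726759 238.90196078431376 5402.0
```

```bash
python3 -c "
from h import *
print(np.round(state()['joint_positions'],1))
for z in(.25,.171):print(delta([.3854,-.2741,z],down(71.3)))"
```

```text
[ -26.4  -15.2  103.3    0.    92.1 -116.5]
(array([-0.0625, -0.6157,  0.4018]), array([ 0.0013, -0.0021,  0.313 ]))
(array([-0.0631, -0.6162,  0.7178]), array([ 0.0013, -0.0021,  0.313 ]))
```

drive_tool:
  linear:
    - [-0.01, -0.12, 0.05]
    - [-0.02, -0.25, 0.1]
    - [-0.03, -0.37, 0.15]
    - [-0.05, -0.5, 0.25]
    - [-0.063, -0.616, 0.4]
    - [-0.063, -0.616, 0.4]
    - [-0.063, -0.616, 0.48]
    - [-0.063, -0.616, 0.58]
    - [-0.063, -0.616, 0.66]
    - [-0.063, -0.616, 0.7]
    - [-0.063, -0.616, 0.7]
  turn:
    - [0, 0, 0.1]
    - [0, 0, 0.2]
    - [0, 0, 0.313]
    - [0, 0, 0.313]
    - [0, 0, 0.313]
    - [0, 0, 0.313]
    - [0, 0, 0.313]
    - [0, 0, 0.313]
    - [0, 0, 0.313]
    - [0, 0, 0.313]
    - [0, 0, 0.313]
  jaw: [1, 1, 1, 1, 1, 1, 1, 1, 1, 1, 1]

```text
t: 7.2
position: [0.3852, -0.2731, 0.1744]
ee_rot: [[-0.948, 0.32, -0.004], [0.32, 0.948, 0.004], [0.005, 0.003, -1.0]]
wrist_force: [-0.4, 0.7, 0.0]
finger_gap: 0.998
gripper_force: 0.0
```

```bash
python3 -c "
from h import *
for z in(.171,):print(delta([.3854,-.2741,z],down(71.3)))
w=read_camera('wrist');cv2.imwrite('pics/w5.png',w['image'][:,:,::-1])"
```

```text
(array([-0.0021, -0.0037,  0.0136]), array([ 0.0028, -0.0052,  0.0009]))
```

View pics/w5.png

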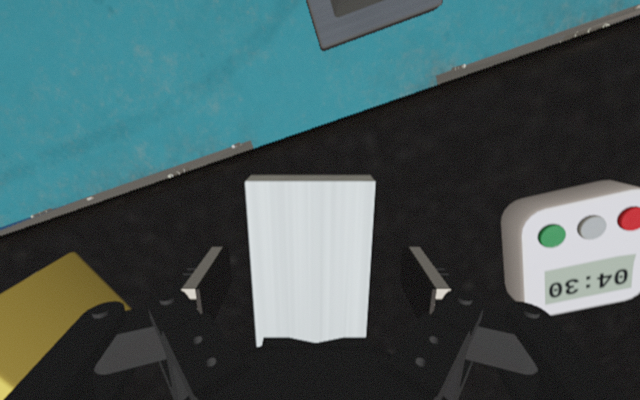

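The picture shows the coupon squarely between the open fingers (x 247–375), with timer and yellow box clear. I'll lower a little, grip and lift.

drive_tool:
  linear:
    - [0, -0.006, 0.013]
    - [0, -0.006, 0.013]
    - [0, -0.006, 0.013]
    - [0, -0.006, 0.013]
    - [0, -0.006, 0.013]
    - [0, -0.006, 0.013]
    - [0, -0.006, 0.013]
  turn:
    - [0, 0, 0]
    - [0, 0, 0]
    - [0, 0, 0]
    - [0, 0, 0]
    - [0, 0, 0]
    - [0, 0, 0]
    - [0, 0, 0]
  jaw: [1, 0.6, 0, 0, 0, 0, 0]
  newtons: 70

```text
t: 7.83
position: [0.3859, -0.2772, 0.1756]
ee_rot: [[-0.947, 0.322, 0.003], [0.322, 0.947, -0.002], [-0.004, -0.001, -1.0]]
wrist_force: [0.2, 0.4, 5.4]
finger_gap: 0.673
gripper_force: 75.5
```

```bash
python3 -c "
from h import *
w=read_camera('wrist')
s=state();R=np.array(s['ee_rot']);print(s['finger_gap'],s['gripper_force'],s['position'])
g=cv2.cvtColor(w['image'],cv2.COLOR_RGB2GRAY)
col=g[150:220,300:320].mean(1);v=150+np.argmax(col>160);print(v)
print('near end tool',R.T@(p2w(w,(312,v),.013)-s['position']))"
```

```text
0.6734936171437903 75.4520845413208 [ 0.38587201 -0.27719422  0.1756116 ]
174
near end tool [ 0.04388056 -0.00068525  0.16245566]
```

drive_tool:
  linear:
    - [0.0, 0, -0.05]
    - [0.0, 0, -0.15]
    - [0.0, 0, -0.3]
    - [0, 0, -0.45]
    - [0, 0.05, -0.55]
    - [0, 0.15, -0.6]
    - [0, 0.25, -0.6]
    - [0, 0.25, -0.6]
  turn:
    - [0, 0, 0]
    - [0, 0, 0]
    - [0, 0, 0]
    - [0, 0, 0]
    - [0, 0, 0]
    - [0, 0, 0]
    - [0, 0, 0]
    - [0, 0, 0]
  jaw: [0, 0, 0, 0, 0, 0, 0, 0]

```text
t: 8.55
position: [0.406, -0.2147, 0.325]
ee_rot: [[-0.948, 0.319, 0.003], [0.319, 0.948, 0.001], [-0.003, 0.002, -1.0]]
wrist_force: [-0.5, 0.4, -2.1]
finger_gap: 0.674
gripper_force: 75.5
```

```bash
cat >> h.py <<'E'
def restpose(tx,c,off,ey,ez,lift=0):
    """TCP pose so that the plate point at tool coords tx lies at rest coords c(+off); ey,ez tool y,z in rest frame"""
    p=np.load("rest.npy");A=Ro.from_euler("z",p[2]).as_matrix()
    ey,ez=np.array(ey,float),np.array(ez,float);ey/=np.linalg.norm(ey);ez/=np.linalg.norm(ez)
    R=A@np.c_[np.cross(ey,ez),ey,ez]
    P=np.array([p[0],p[1],lift])+A@(np.array(c)+off)-R@np.array(tx)
    return P,R
E
python3 -c "
from h import *
s=state();print(s['position'],np.round(s['joint_positions'],1),s['finger_gap'])
for off,l in(((0,.0005,.005),.07),((0,.0005,.005),0)):
  P,R=restpose([-.0111,0,.169],[.005,.0166,.0638],off,[0,1,1],[0,1,-1],l);print(P.round(4),R.round(3).tolist(),delta(P,R))
"
```

```text
[ 0.405987   -0.21473207  0.32502617] [ -35.    -5.    97.6    0.2   87.3 -106.4] 0.6743557955109873
[ 0.4149 -0.0814  0.2583] [[-0.973, 0.163, 0.163], [0.231, 0.688, 0.688], [0.0, 0.707, -0.707]] (array([0.1366, 0.5162, 0.2677]), array([-0.7474,  0.0369, -0.082 ]))
[ 0.4149 -0.0814  0.1883] [[-0.973, 0.163, 0.163], [0.231, 0.688, 0.688], [0.0, 0.707, -0.707]] (array([0.1374, 0.5155, 0.5477]), array([-0.7474,  0.0369, -0.082 ]))
```

drive_tool:
  linear:
    - [0.02, 0.07, 0]
    - [0.04, 0.15, 0]
    - [0.06, 0.22, 0.05]
    - [0.08, 0.3, 0.1]
    - [0.1, 0.38, 0.15]
    - [0.12, 0.45, 0.2]
    - [0.137, 0.516, 0.2]
    - [0.137, 0.516, 0.26]
    - [0.137, 0.516, 0.267]
    - [0.137, 0.516, 0.267]
  turn:
    - [-0.11, 0.005, -0.012]
    - [-0.22, 0.01, -0.024]
    - [-0.33, 0.016, -0.036]
    - [-0.44, 0.02, -0.048]
    - [-0.55, 0.027, -0.06]
    - [-0.66, 0.032, -0.072]
    - [-0.747, 0.037, -0.082]
    - [-0.747, 0.037, -0.082]
    - [-0.747, 0.037, -0.082]
    - [-0.747, 0.037, -0.082]
  jaw: [0, 0, 0, 0, 0, 0, 0, 0, 0, 0]

```text
t: 9.38
position: [0.4138, -0.0844, 0.2555]
ee_rot: [[-0.972, 0.17, 0.161], [0.234, 0.689, 0.686], [0.006, 0.705, -0.709]]
wrist_force: [-0.1, 0.1, -2.4]
finger_gap: 0.672
gripper_force: 75.9
```

```bash
python3 -c "
from h import *
s=state();print(s['position'],np.round(s['joint_positions'],1),s['finger_gap'])
for off,l in(((0,.0005,.005),.07),((0,.0005,.005),0),((0,0.0005,.002),0)):
  P,R=restpose([-.0111,0,.169],[.005,.0166,.0638],off,[0,1,1],[0,1,-1],l);print(delta(P,R))
w=read_camera('wrist');cv2.imwrite('pics/w6.png',w['image'][:,:,::-1])
c=read_camera('side');cv2.imwrite('pics/s6.png',c['image'][:,:,::-1])
"
```

```text
[ 0.41377118 -0.08436706  0.25552089] [ -33.3   -2.8  109.3   41.5   91.8 -115.2] 0.6724251304424167
(array([-0.0018,  0.0167,  0.0009]), array([-0.003 , -0.0018, -0.0064]))
(array([-0.0035, -0.1807,  0.1995]), array([-0.003 , -0.0018, -0.0064]))
(array([-0.0035, -0.1891,  0.208 ]), array([-0.003 , -0.0018, -0.0064]))
```

drive_tool:
  linear:
    - [-0.002, 0.01, 0.01]
    - [-0.002, -0.03, 0.05]
    - [-0.002, -0.08, 0.1]
    - [-0.003, -0.12, 0.14]
    - [-0.003, -0.15, 0.17]
    - [-0.003, -0.165, 0.184]
    - [-0.0035, -0.18, 0.199]
    - [-0.0035, -0.18, 0.199]
    - [-0.0035, -0.18, 0.199]
  turn:
    - [-0.003, -0.002, -0.006]
    - [-0.003, -0.002, -0.006]
    - [-0.003, -0.002, -0.006]
    - [-0.003, -0.002, -0.006]
    - [-0.003, -0.002, -0.006]
    - [-0.003, -0.002, -0.006]
    - [-0.003, -0.002, -0.006]
    - [-0.003, -0.002, -0.006]
    - [-0.003, -0.002, -0.006]
  jaw: [0, 0, 0, 0, 0, 0, 0, 0, 0]

```text
t: 10.23
position: [0.416, -0.0814, 0.1899]
ee_rot: [[-0.973, 0.161, 0.166], [0.231, 0.688, 0.688], [-0.003, 0.708, -0.706]]
wrist_force: [-0.6, 0.3, -2.2]
finger_gap: 0.674
gripper_force: 75.8
```

```bash
python3 -c "
from h import *
for off,l in(((0,.000,.003),0),((0,0.000,.0),0)):
  P,R=restpose([-.0111,0,.169],[.005,.0166,.0638],off,[0,1,1],[0,1,-1],l);print(delta(P,R))
w=read_camera('wrist');cv2.imwrite('pics/w6.png',w['image'][:,:,::-1])
c=read_camera('side');cv2.imwrite('pics/s6.png',c['image'][:,:,::-1])
"
```

```text
(array([ 0.0039, -0.0123,  0.0082]), array([0.001 , 0.0023, 0.0019]))
(array([ 0.004 , -0.0208,  0.0166]), array([0.001 , 0.0023, 0.0019]))
```

drive_tool:
  linear:
    - [0.002, -0.006, 0.004]
    - [0.004, -0.012, 0.008]
    - [0.004, -0.016, 0.012]
    - [0.004, -0.016, 0.012]
    - [0.004, -0.016, 0.012]
  turn:
    - [0, 0, 0]
    - [0, 0, 0]
    - [0, 0, 0]
    - [0, 0, 0]
    - [0, 0, 0]
  jaw: [0, 0, 0, 0, 0]

```text
t: 10.75
position: [0.4146, -0.0818, 0.1848]
ee_rot: [[-0.973, 0.161, 0.165], [0.231, 0.688, 0.688], [-0.003, 0.708, -0.706]]
wrist_force: [0.3, 1.0, -3.0]
finger_gap: 0.671
gripper_force: 75.8
```

drive_tool:
  linear:
    - [0, -0.003, 0.003]
    - [0, -0.006, 0.006]
    - [0, -0.006, 0.006]
    - [0, -0.006, 0.006]
  turn:
    - [0, 0, 0]
    - [0, 0, 0]
    - [0, 0, 0]
    - [0, 0, 0]
  jaw: [0, 0, 0, 0]

```text
t: 11.08
position: [0.4148, -0.082, 0.1836]
ee_rot: [[-0.973, 0.16, 0.166], [0.23, 0.688, 0.689], [-0.004, 0.708, -0.706]]
wrist_force: [-3.0, -2.5, 4.3]
finger_gap: 0.671
gripper_force: 76.7
```

```bash
python3 -c "
from h import *
P,R=restpose([-.0111,0,.169],[.005,.0166,.0638],(0,0,0),[0,1,1],[0,1,-1],0);print(delta(P,R))
w=read_camera('wrist')['image'][:,:,::-1];t=read_camera('side')['image'][:,:,::-1]
a=cv2.resize(w[100:400,180:480],(500,500));b=cv2.resize(t[150:250,265:365],(300,300),interpolation=cv2.INTER_CUBIC);b=np.vstack([b,np.zeros((200,300,3),np.uint8)])
cv2.imwrite('pics/m6.png',np.hstack([a,b]))
"
```

```text
(array([ 0.0001, -0.0006,  0.001 ]), array([0.0015, 0.0023, 0.0027]))
```

View pics/m6.png

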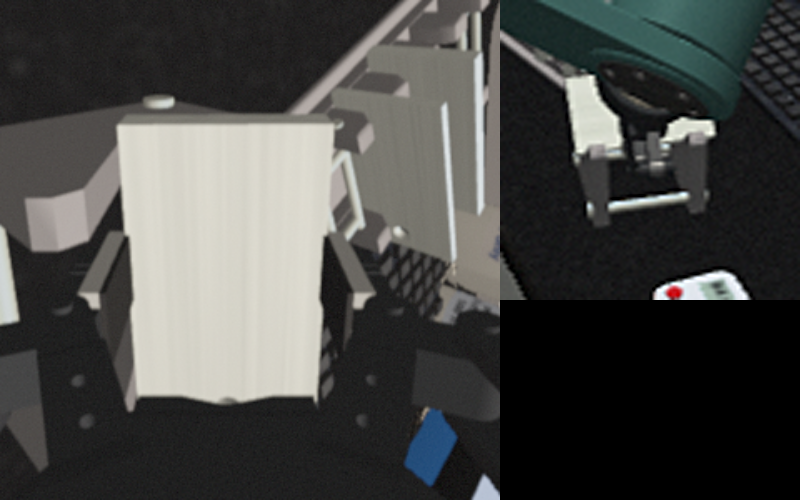

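The picture shows the plate lying in the V between the cheeks, held by both fingers; the +7 N change confirms contact. Release and back off along the tool axis.

drive_tool:
  linear:
    - [0, 0, 0]
    - [0, 0, 0]
    - [0, 0, 0]
    - [0, 0, 0]
    - [0, 0, -0.05]
    - [0, 0, -0.15]
    - [0, 0, -0.3]
    - [0, 0, -0.42]
    - [0, 0, -0.5]
    - [0, 0, -0.5]
    - [0, 0, -0.5]
  turn:
    - [0, 0, 0]
    - [0, 0, 0]
    - [0, 0, 0]
    - [0, 0, 0]
    - [0, 0, 0]
    - [0, 0, 0]
    - [0, 0, 0]
    - [0, 0, 0]
    - [0, 0, 0]
    - [0, 0, 0]
    - [0, 0, 0]
  jaw: [0.5, 0.8, 0.8, 0.8, 0.8, 0.8, 0.8, 0.8, 0.8, 0.8, 0.8]

```text
t: 12.1
position: [0.3941, -0.1684, 0.2715]
ee_rot: [[-0.973, 0.161, 0.167], [0.232, 0.689, 0.687], [-0.005, 0.707, -0.707]]
wrist_force: [-0.9, 1.6, -0.4]
finger_gap: 0.899
gripper_force: 0.0
```

```bash
python3 - <<'E'
from h import *
w=read_camera('wrist');g=cv2.cvtColor(w['image'],cv2.COLOR_RGB2GRAY);cv2.imwrite('pics/w7.png',g)
p=np.load("rest.npy")
e1=np.array([0,1,1])/2**.5;e2=np.array([0,-1,1])/2**.5
def top(cx,a=0,b=0): return [np.array([cx+sx*.055,0,.038])+e1*(a+y)+e2*(b+.013) for sx,y in((-1,0),(-1,.06),(1,.06),(1,0))]
print("pred",w2p(w,W(p,top(.005))).round(1).tolist())
b=(g>150).astype(np.uint8);n,l,st,ce=cv2.connectedComponentsWithStats(b)
for k in np.argsort(-st[1:,4])[:4]+1: print(st[k],ce[k].round(1))
P,R=w["R"],w["t"]
q=w2p(w,W(p,top(.005))).mean(0).astype(int);k=l[q[1],q[0]]
print("at pred",k,st[k] if k else g[q[1],q[0]])
cn=max(cv2.findContours((l==k).astype(np.uint8),0,2)[0],key=cv2.contourArea)
print(cv2.approxPolyDP(cn,4,True)[:,0].tolist())
E
```

```text
pred [[280.6, 140.1], [349.7, 140.3], [345.6, 253.5], [284.4, 253.4]]
[  446   210   194   190 14878] [561.7 299.3]
[   0  204  132  111 9144] [ 62.8 258.2]
[ 281   92  127  162 7597] [318.  192.8]
[ 444  353   57   47 1751] [469.1 380.9]
at pred 22 [ 281   92  127  162 7597]
[[407, 92], [352, 141], [282, 141], [286, 253], [346, 253], [348, 178], [360, 162], [349, 159], [350, 146]]
```

```bash
python3 -c "
from h import *
e1=np.array([0,1,1])/2**.5;e2=np.array([0,-1,1])/2**.5
for b in (.15,.09,0):
  P,R=restpose([0,0,.1547],np.array([.0055,0,.038])+e1*(.043+b)+e2*.0065,0,[0,1,-1],[0,-1,-1]);print(P.round(4),delta(P,R))
s=state();print(np.round(s['joint_positions'],1));print((np.array(s['ee_rot']).T@[0,0,.12]/.25).round(3))
"
```

```text
[0.5055 0.2503 0.2885] (array([-0.0483,  1.2725,  1.1734]), array([ 1.5011e+00,  2.4000e-03, -7.0000e-04]))
[0.4957 0.209  0.246 ] (array([-0.048 ,  1.0325,  1.1731]), array([ 1.5011e+00,  2.4000e-03, -7.0000e-04]))
[0.481  0.1471 0.1824] (array([-0.0476,  0.6725,  1.1727]), array([ 1.5011e+00,  2.4000e-03, -7.0000e-04]))
[ -43.5   -0.4  105.1   38.4   99.4 -122.1]
[-0.001  0.34  -0.339]
```

drive_tool:
  linear:
    - [0, 0.1, -0.1]
    - [0, 0.2, -0.2]
    - [0, 0.31, -0.29]
    - [0, 0.42, -0.22]
    - [0, 0.52, -0.13]
    - [0, 0.62, -0.05]
    - [0, 0.7, 0.03]
    - [0, 0.75, 0.07]
    - [0, 0.75, 0.07]
    - [0, 0.75, 0.07]
  turn:
    - [0, 0, 0]
    - [0.1, 0, 0]
    - [0.21, 0, 0]
    - [0.32, 0, 0]
    - [0.43, 0, 0]
    - [0.54, 0, 0]
    - [0.65, 0, 0]
    - [0.75, 0, 0]
    - [0.75, 0, 0]
    - [0.75, 0, 0]
  jaw: [0.8, 0.5, 0, 0, 0, 0, 0, 0, 0, 0]

```text
t: 12.98
position: [0.4269, -0.0248, 0.3898]
ee_rot: [[-0.974, 0.225, 0.0], [0.225, 0.974, 0.002], [0.0, 0.003, -1.0]]
wrist_force: [0.3, -0.8, -0.5]
finger_gap: 0.5
gripper_force: 0.0
```

```bash
python3 -c "
from h import *
e1=np.array([0,1,1])/2**.5;e2=np.array([0,-1,1])/2**.5
for b in (.15,.09,0):
  P,R=restpose([0,0,.1547],np.array([.0055,0,.038])+e1*(.043+b)+e2*.0065,0,[0,1,-1],[0,-1,-1]);print(P.round(4),delta(P,R))
s=state();print(np.round(s['joint_positions'],1))
"
```

```text
[0.5055 0.2503 0.2885] (array([-0.0583,  1.1419,  0.4081]), array([0.7524, 0.0019, 0.0049]))
[0.4957 0.209  0.246 ] (array([-0.0574,  0.9717,  0.5773]), array([0.7524, 0.0019, 0.0049]))
[0.481  0.1471 0.1824] (array([-0.0561,  0.7165,  0.8313]), array([0.7524, 0.0019, 0.0049]))
[-11.  -10.7  95.2   0.1  95.5 -87.9]
```

drive_tool:
  linear:
    - [-0.01, 0.14, 0]
    - [-0.02, 0.28, 0]
    - [-0.03, 0.42, 0.05]
    - [-0.04, 0.56, 0.12]
    - [-0.05, 0.7, 0.2]
    - [-0.057, 0.84, 0.3]
    - [-0.057, 0.97, 0.4]
    - [-0.057, 0.97, 0.5]
    - [-0.057, 0.972, 0.577]
    - [-0.057, 0.972, 0.577]
    - [-0.057, 0.972, 0.577]
  turn:
    - [0.11, 0, 0]
    - [0.22, 0, 0]
    - [0.33, 0, 0]
    - [0.44, 0, 0]
    - [0.55, 0, 0.003]
    - [0.66, 0.002, 0.005]
    - [0.752, 0.002, 0.005]
    - [0.752, 0.002, 0.005]
    - [0.752, 0.002, 0.005]
    - [0.752, 0.002, 0.005]
    - [0.752, 0.002, 0.005]
  jaw: [0, 0, 0, 0, 0, 0, 0, 0, 0, 0, 0]

```text
t: 13.9
position: [0.4974, 0.2047, 0.2452]
ee_rot: [[-0.971, 0.166, -0.171], [0.239, 0.684, -0.689], [0.002, -0.71, -0.704]]
wrist_force: [0.7, -0.5, 0.5]
finger_gap: 0.5
gripper_force: 0.0
```

```bash
python3 - <<'E'
from h import *
e1=np.array([0,1,1])/2**.5;e2=np.array([0,-1,1])/2**.5
P,R=restpose([0,0,.1547],np.array([.0055,0,.038])+e1*.043+e2*.0065,0,[0,1,-1],[0,-1,-1]);print(P.round(4),delta(P,R))
s=state();print(np.round(s['joint_positions'],1))
w=read_camera('wrist');g=cv2.cvtColor(w['image'],cv2.COLOR_RGB2GRAY);cv2.imwrite('pics/w8.png',g)
p=np.load("rest.npy")
# upper long edge face corners of the plate
pr=w2p(w,W(p,[np.array([.005+sx*.055,0,.038])+e1*.06+e2*h for sx in(-1,1) for h in(0,.013)]));print("pred",pr.round(1).tolist())
u0,u1=pr[:,0].min().astype(int)-15,pr[:,0].max().astype(int)+15;v0,v1=int(pr[:,1].min())-12,int(pr[:,1].max())+12
print(u0,v0)
print("near rows",g[v0:v0+30,int(pr[:2,0].mean())].tolist())
vm=int(pr[0,1]+15);print("cols",vm,u0,g[vm,u0:u1].tolist())
E
```

```text
[0.481  0.1471 0.1824] (array([0.0082, 0.0099, 0.347 ]), array([-0.0039, -0.0074, -0.004 ]))
[ 25.2  19.2  85.6 -34.7 104.7 -51. ]
pred [[328.9, 133.1], [309.0, 133.2], [327.5, 279.9], [310.5, 279.9]]
294 121
near rows [38, 38, 37, 38, 40, 35, 44, 85, 123, 137, 135, 135, 137, 175, 218, 233, 236, 235, 236, 235, 234, 236, 235, 235, 234, 234, 236, 235, 236, 235]
cols 148 294 [173, 174, 172, 173, 173, 172, 172, 172, 174, 173, 174, 172, 174, 171, 179, 210, 234, 236, 234, 232, 231, 234, 234, 234, 235, 236, 237, 238, 238, 239, 239, 240, 240, 241, 234, 208, 191, 191, 195, 199, 200, 201, 194, 190, 185, 181, 175, 173, 171]
```

Numeric check matches the prediction within about 1 px. Advance and grip by the upper edge.

drive_tool:
  linear:
    - [0.008, 0.01, 0.05]
    - [0.008, 0.01, 0.13]
    - [0.008, 0.01, 0.21]
    - [0.008, 0.01, 0.28]
    - [0.008, 0.01, 0.33]
    - [0.008, 0.01, 0.347]
    - [0.008, 0.01, 0.347]
    - [0.008, 0.01, 0.347]
  turn:
    - [-0.002, -0.004, -0.002]
    - [-0.004, -0.007, -0.004]
    - [-0.004, -0.007, -0.004]
    - [-0.004, -0.007, -0.004]
    - [-0.004, -0.007, -0.004]
    - [-0.004, -0.007, -0.004]
    - [-0.004, -0.007, -0.004]
    - [-0.004, -0.007, -0.004]
  jaw: [0, 0, 0, 0, 0, 0, 0, 0]

```text
t: 14.62
position: [0.4822, 0.1487, 0.1856]
ee_rot: [[-0.973, 0.168, -0.156], [0.229, 0.69, -0.687], [-0.007, -0.704, -0.71]]
wrist_force: [0.8, 0.6, -0.5]
finger_gap: 0.496
gripper_force: 0.0
```

```bash
python3 - <<'E'
from h import *
e1=np.array([0,1,1])/2**.5;e2=np.array([0,-1,1])/2**.5
P,R=restpose([0,0,.1547],np.array([.0055,0,.038])+e1*.043+e2*.0065,0,[0,1,-1],[0,-1,-1]);print(P.round(4),delta(P,R))
E
```

```text
[0.481  0.1471 0.1824] (array([0.0032, 0.0039, 0.0145]), array([ 0.0041,  0.006 , -0.0038]))
```

drive_tool:
  linear:
    - [0.003, 0.004, 0.012]
    - [0.003, 0.004, 0.012]
    - [0.003, 0.004, 0.012]
    - [0.003, 0.004, 0.012]
    - [0.003, 0.004, 0.012]
    - [0.003, 0.004, 0.012]
    - [0.003, 0.004, 0.012]
  turn:
    - [0.004, 0.006, -0.004]
    - [0.004, 0.006, -0.004]
    - [0.004, 0.006, -0.004]
    - [0.004, 0.006, -0.004]
    - [0.004, 0.006, -0.004]
    - [0.004, 0.006, -0.004]
    - [0.004, 0.006, -0.004]
  jaw: [0, -0.4, -0.7, -1, -1, -1, -1]
  newtons: 60

```text
t: 15.2
position: [0.4808, 0.1476, 0.1825]
ee_rot: [[-0.973, 0.161, -0.163], [0.229, 0.687, -0.69], [0.001, -0.709, -0.705]]
wrist_force: [-0.8, -1.0, 5.7]
finger_gap: 0.144
gripper_force: 59.1
```

drive_tool:
  linear:
    - [0, -0.04, -0.04]
    - [0, -0.12, -0.12]
    - [0, -0.22, -0.22]
    - [0, -0.32, -0.32]
    - [0, -0.4, -0.4]
    - [0, -0.4, -0.4]
  turn:
    - [0, 0, 0]
    - [0, 0, 0]
    - [0, 0, 0]
    - [0, 0, 0]
    - [0, 0, 0]
    - [0, 0, 0]
  jaw: [-1, -1, -1, -1, -1, -1]

```text
t: 15.7
position: [0.4819, 0.1483, 0.3305]
ee_rot: [[-0.973, 0.17, -0.155], [0.229, 0.691, -0.686], [-0.009, -0.703, -0.711]]
wrist_force: [0.6, 0.2, -1.8]
finger_gap: 0.148
gripper_force: 58.9
```

```bash
python3 - <<'E'
from h import *
s=state();print(s["position"],s["finger_gap"],np.round(s["joint_positions"],1))
for z in(.32,.28): print(delta([.4755,.261,z],down(102.8)))
E
```

```text
[0.48185127 0.14825502 0.33050443] 0.14829050683031048 [ 20.8   9.8  86.7 -38.  107.7 -59.7]
(array([ 0.1286,  0.3367, -0.2755]), array([-0.7335, -0.1609, -0.4155]))
(array([ 0.1301,  0.4492, -0.1618]), array([-0.7335, -0.1609, -0.4155]))
```

drive_tool:
  linear:
    - [0.02, 0.04, -0.04]
    - [0.03, 0.08, -0.08]
    - [0.05, 0.13, -0.11]
    - [0.06, 0.17, -0.14]
    - [0.08, 0.21, -0.18]
    - [0.1, 0.25, -0.21]
    - [0.11, 0.3, -0.24]
    - [0.1286, 0.3367, -0.2755]
    - [0.1286, 0.3367, -0.2755]
    - [0.1286, 0.3367, -0.2755]
    - [0.1286, 0.3367, -0.2755]
  turn:
    - [-0.09, -0.02, -0.05]
    - [-0.18, -0.04, -0.1]
    - [-0.275, -0.06, -0.156]
    - [-0.367, -0.08, -0.208]
    - [-0.459, -0.1, -0.26]
    - [-0.55, -0.12, -0.312]
    - [-0.642, -0.14, -0.364]
    - [-0.7335, -0.161, -0.4155]
    - [-0.7335, -0.161, -0.4155]
    - [-0.7335, -0.161, -0.4155]
    - [-0.7335, -0.161, -0.4155]
  jaw: [-1, -1, -1, -1, -1, -1, -1, -1, -1, -1, -1]

```text
t: 16.62
position: [0.4742, 0.2602, 0.3112]
ee_rot: [[-0.975, -0.221, -0.014], [-0.221, 0.975, -0.006], [0.015, -0.003, -1.0]]
wrist_force: [0.2, 0.4, -2.7]
finger_gap: 0.148
gripper_force: 59.1
```

```bash
python3 - <<'E'
from h import *
s=state()
for z in(.27,.216): print(delta([.4755,.261,z],down(102.8)))
w=read_camera('wrist');g=cv2.cvtColor(w['image'],cv2.COLOR_RGB2GRAY);cv2.imwrite('pics/w9.png',g)
R=np.array(s["ee_rot"]);p=[.4797,.2410,.2237]
tw=lambda P:np.array(s["position"])+np.array(P)@R.T
# predicted held-plate top edge corners in the picture (top edge at tool z .1377)
pr=w2p(w,tw([[x,y,.1377] for x in(.055,-.055) for y in(-.0065,.0065)]));print("pred",pr.round(1).tolist())
for v in(int(pr[0,1]+10),int(pr[0,1]+40)): print(v,[int(x) for x in g[v,290:342]])
u=int(pr[:2,0].mean());v0=int(pr[0,1])-25;print(u,v0,g[v0:v0+50,u].tolist())
# rack check: handle outer edges
h=w2p(w,W(p,[[0,-.107,.031],[0,.107,.031]]));print("handles",h.round(1).tolist())
for q in h: a=int(q[0]);print(a-8,g[int(q[1]),a-8:a+9].tolist())
E
```

```text
(array([-0.0085,  0.0026,  0.1648]), array([-0.0029, -0.0146, -0.0006]))
(array([-0.0118,  0.0033,  0.3807]), array([-0.0029, -0.0146, -0.0006]))
pred [[297.2, 158.9], [332.3, 158.9], [301.3, 385.6], [328.3, 385.6]]
168 [183, 183, 184, 184, 183, 183, 181, 189, 206, 220, 220, 219, 219, 219, 218, 216, 216, 217, 218, 219, 218, 219, 218, 220, 219, 219, 221, 221, 222, 222, 222, 222, 223, 222, 224, 225, 225, 226, 226, 225, 224, 223, 219, 198, 186, 184, 186, 187, 186, 187, 186, 186]
198 [181, 182, 181, 181, 183, 182, 180, 181, 193, 218, 220, 219, 220, 218, 218, 217, 218, 217, 218, 219, 219, 220, 218, 220, 221, 220, 223, 223, 223, 224, 224, 224, 223, 225, 225, 224, 224, 225, 226, 225, 224, 223, 211, 188, 181, 180, 181, 183, 182, 182, 182, 182]
314 133 [27, 27, 53, 117, 159, 180, 187, 186, 183, 162, 127, 117, 117, 116, 113, 115, 119, 116, 117, 115, 114, 115, 116, 114, 116, 116, 111, 142, 200, 219, 220, 220, 219, 220, 220, 219, 219, 220, 219, 220, 218, 219, 221, 219, 219, 219, 220, 220, 219, 219]
handles [[174.6, 197.5], [413.1, 197.5]]
166 [27, 34, 33, 25, 39, 32, 29, 47, 139, 205, 212, 211, 208, 198, 178, 136, 71]
405 [171, 196, 206, 210, 213, 202, 135, 43, 26, 29, 33, 36, 36, 35, 34, 33, 34]
```

drive_tool:
  linear:
    - [-0.008, -0.001, 0.08]
    - [-0.0085, -0.001, 0.16]
    - [-0.009, -0.001, 0.21]
    - [-0.01, -0.001, 0.24]
    - [-0.01, -0.001, 0.26]
    - [-0.011, -0.001, 0.28]
    - [-0.011, -0.001, 0.3]
    - [-0.011, -0.001, 0.31]
    - [-0.011, -0.001, 0.31]
  turn:
    - [-0.003, -0.0146, 0]
    - [-0.003, -0.0146, 0]
    - [-0.003, -0.0146, 0]
    - [-0.003, -0.0146, 0]
    - [-0.003, -0.0146, 0]
    - [-0.003, -0.0146, 0]
    - [-0.003, -0.0146, 0]
    - [-0.003, -0.0146, 0]
    - [-0.003, -0.0146, 0]
  jaw: [-1, -1, -1, -1, -1, -1, -1, -1, -1]

```text
t: 17.42
position: [0.4764, 0.2603, 0.2346]
ee_rot: [[-0.975, -0.221, 0.002], [-0.221, 0.975, 0.001], [-0.002, 0.001, -1.0]]
wrist_force: [-0.1, -1.7, -0.9]
finger_gap: 0.142
gripper_force: 59.2
```

drive_tool:
  linear:
    - [0, 0, 0.015]
    - [0, 0, 0.03]
    - [0, 0, 0.045]
    - [0, 0, 0.06]
    - [0, 0, 0.07]
    - [0, 0, 0.078]
    - [0, 0, 0.078]
  turn:
    - [0, 0, 0]
    - [0, 0, 0]
    - [0, 0, 0]
    - [0, 0, 0]
    - [0, 0, 0]
    - [0, 0, 0]
    - [0, 0, 0]
  jaw: [-1, -1, -1, -1, -1, -1, -1]

```text
t: 18.0
position: [0.4764, 0.2601, 0.2145]
ee_rot: [[-0.975, -0.221, 0.002], [-0.221, 0.975, 0.001], [-0.002, 0.001, -1.0]]
wrist_force: [1.8, -4.9, -1.0]
finger_gap: 0.146
gripper_force: 59.4
```

drive_tool:
  linear:
    - [0, 0, 0.004]
    - [0, 0, 0.008]
    - [0, 0, 0.008]
    - [0, 0, 0.008]
  turn:
    - [0, 0, 0]
    - [0, 0, 0]
    - [0, 0, 0]
    - [0, 0, 0]
  jaw: [-1, -1, -1, -1]

```text
t: 18.33
position: [0.4765, 0.2601, 0.2143]
ee_rot: [[-0.975, -0.221, 0.002], [-0.221, 0.975, 0.001], [-0.002, 0.001, -1.0]]
wrist_force: [-0.4, -5.5, 6.2]
finger_gap: 0.146
gripper_force: 60.5
```

Floor contact confirmed (+7 N). Open slightly, rise straight up and look again numerically.

drive_tool:
  linear:
    - [0, 0, 0]
    - [0, 0, 0]
    - [0, 0, 0]
    - [0, 0, 0]
    - [0, 0, -0.04]
    - [0, 0, -0.12]
    - [0, 0, -0.28]
    - [0, 0, -0.44]
    - [0, 0, -0.5]
    - [0, 0, -0.5]
  turn:
    - [0, 0, 0]
    - [0, 0, 0]
    - [0, 0, 0]
    - [0, 0, 0]
    - [0, 0, 0]
    - [0, 0, 0]
    - [0, 0, 0]
    - [0, 0, 0]
    - [0, 0, 0]
    - [0, 0, 0]
  jaw: [-0.65, -0.45, -0.45, -0.45, -0.45, -0.45, -0.45, -0.45, -0.45, -0.45]

```text
t: 19.17
position: [0.4769, 0.261, 0.3453]
ee_rot: [[-0.975, -0.222, 0.013], [-0.222, 0.975, 0.008], [-0.014, 0.005, -1.0]]
wrist_force: [0.2, -0.8, 0.5]
finger_gap: 0.274
gripper_force: 0.0
```

```bash
python3 - <<'E'
from h import *
w=read_camera('wrist');g=cv2.cvtColor(w['image'],cv2.COLOR_RGB2GRAY);cv2.imwrite('pics/w10.png',g)
p=[.4797,.2400,.2237]
h=w2p(w,W(p,[[0,-.107,.031],[0,.107,.031]]));print("handles",h.round(1).tolist())
for q in h: a=int(q[0]);print(a-8,g[int(q[1]),a-8:a+9].tolist())
for n,y,t in(("thick",.02,.013),("med",-.02,.009),("thin",-.06,.005)):
    q=w2p(w,W(p,[[x,y+s*t/2,.076] for x in(-.055,.055) for s in(-1,1)]));print(n,q.round(1).tolist())
    for f in(.15,.8):
        v=int(q[0,1]+f*(q[2,1]-q[0,1]));a=int(q[:,0].mean())-24;r=g[v,a:a+48].astype(int);b=np.where(r>(198 if n!="x" else 0))[0]+a;print(v,b.min() if len(b) else r.tolist(),b.max() if len(b) else "",len(b))
    u=int(q[:2,0].mean());v=int(q[0,1])-6;print("near",v,g[v:v+13,u].tolist());v=int(q[2,1])-6;print("far",v,g[v:v+13,int(q[2:,0].mean())].tolist())
E
```

```text
handles [[184.6, 175.8], [399.6, 175.6]]
176 [32, 39, 36, 33, 34, 37, 36, 24, 53, 142, 212, 222, 220, 217, 205, 172, 102]
391 [43, 108, 178, 208, 217, 220, 219, 199, 117, 32, 30, 38, 35, 38, 40, 37, 36]
thick [[303.7, 122.2], [320.2, 122.2], [305.2, 246.8], [319.5, 246.8]]
140 305 335 26
221 306 319 14
near 116 [27, 33, 28, 59, 102, 123, 123, 122, 136, 187, 220, 229, 230]
far 240 [229, 230, 229, 230, 229, 229, 230, 230, 217, 180, 111, 44, 29]
med [[255.7, 122.2], [267.1, 122.2], [263.3, 246.9], [273.2, 246.9]]
140 258 268 11
221 263 272 10
near 116 [32, 31, 30, 71, 111, 139, 185, 218, 226, 228, 226, 226, 226]
far 240 [228, 228, 229, 230, 225, 202, 145, 69, 29, 34, 30, 35, 33]
thin [[207.5, 122.2], [213.8, 122.2], [221.3, 247.0], [226.9, 247.0]]
140 209 215 7
222 219 235 7
near 116 [32, 35, 36, 79, 142, 180, 190, 192, 188, 200, 225, 235, 235]
far 240 [232, 230, 231, 230, 230, 231, 232, 230, 226, 198, 140, 73, 54]
```

```bash
python3 -c "
from workcell import *
print(sign_off())"
```

```text
the job is handed in; nothing more can be done
None
```

I racked the medium coupon in the 11 mm slot and the thick one in the 15 mm slot, both on the floor with centres within about 3 mm of the slot middle by the last wrist-camera check; the thin coupon, timer and beaker were left alone, and I handed the job in at about 19 s (no verdict came back).

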